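# Slide the wide glue tin onto the drip sheet

### The arm

A 7-joint arm with a two-finger parallel gripper is mounted at the origin on the work surface. World frame = base frame: x ahead of the robot, y to its left, z up, the work surface at z = 0. Lengths are in mm, angles in rad, forces in N, time in s.
With the tool pointing down it reaches from about 425 to 950 mm from the base axis. Payload 4.7 kg.
Tool frame: the origin (TCP) lies at the very end of the fingers, on their centre line; the grasp point (between the pads) lies robot.tcp_to_grasp behind it (robot.tcp_to_grasp is the distance from the TCP to the grasp point, in mm); z points along the fingers, x is the direction in which the jaws open and shut, and the axes are right-handed (so a half turn about z gives the same grasp; the last joint's range is limited). The gripper opens to 85 mm and grips with 20 to 120 N. Pads are 22 mm wide; open, the fingers measure 114 mm over their backs; the gripper's body (76 mm by 85 mm) begins 54 mm behind the grasp point. The pads swing forward as they close: fully open they stand 13 mm farther back than shut.
Start: joints at [-1.375, 0.469, -0.049, 1.532, 0.024, 1.141, -0.082], TCP at [150.422, 658.044, 231.335] pointing down, gripper open.
Joint ranges: [-2.59, 2.59], [-0.33, 1.99], [-1.39, 1.29], [0.1, 2.45], [-1.04, 4.18], [0.21, 1.99], [-2.66, 2.66]. Speed limits (rad/s): [2.57, 2.57, 3.14, 3.14, 3.14, 3.14, 3.14].

### API

Orientations are given as [roll, pitch, yaw] about the fixed x, y, z axes, in that order (R = Rz(yaw) Ry(pitch) Rx(roll)).
In Python, from station import monitor, vision, workorder, robot gives the robot as it stands.
- The arm moves only by the shell command python3 -m pendant 'ROWS' [FORCE]. ROWS is JSON, a list of rows, each an object of numbers: "x", "y", "z": the shift along the world's x, y, z in cm; "rx", "ry", "rz": the turn, a rotation vector about the world's x, y, z in rad; "hand": the opening in per cent of the stroke, from 0 (shut) to 100 (fully open). A call has exactly 10 rows; each row shifts and turns the commanded pose from where the row before left it; what a row does not reach is not made up. A row lasts 1/12 s, in which the tool goes at most 41.7 mm and 7.16 degrees, less where a joint would pass 70% of its speed; a pose out of reach is approached as far as the arm can. A call is refused whole if a number of a shift passes 4.17 or a number of a turn 0.125, either way. A call with a gripper value outside its range is refused whole. The fingers move at their own pace and stop on an object; FORCE is the grip in N (left out, the last holds). Time passes only in rows, so rows that do not move let the fingers close, or fill a call up. It gives the time, the measured TCP pose, the force and the opening at its end, in the units of the state.
- monitor.observe(): the state, without advancing time (a new reading comes with each control period).
- vision.capture(name): name is "scene" or "side" or "wrist"; returns a dict with "image" (384x512x3 uint8, red, green, blue), "camera_matrix" (3x3 intrinsics, pixels), "rvec" (rotation vector, rad) and "tvec" (3), from world to camera coordinates, as OpenCV has them; the wrist camera has in their place "tool_from_camera" (4x4, takes a point from camera to tool coordinates, whose origin is the TCP and whose axes are the tool frame's). Camera axes: x right, y down, z forward; pixel columns grow to the right and rows downward; lengths in mm; the calibration is good to about 2 mm. A picture is of the moment at which its call begins: read the wrist's pose just before it. There is no depth.
- workorder.sign_off(): hands the job in, once; it reports no verdict.
The state is a dict: "t": time; "q": joint angles; "joint_vel": joint speeds; "joint_torque": joint torques, N m; "eef_pos": TCP position; "eef_rot": TCP orientation; "force": force on the tool from outside, world axes, zero at the start; "torque": the same for the moment, N m; "finger_gap": finger opening in mm.
Only numpy, scipy, OpenCV 4.12 (cv2) and the standard library are available. Lean on these libraries where they do the work, as an engineer would, in place of code of your own. Each camera call takes 0.05 s, during which the arm holds its last target.

### The job

Push the wide, low glue tin across the bench onto the square brown drip sheet, so that it stands on the sheet with no part sticking out past the sheet's edges. Slide it along the bench, keeping it upright and not lifting it, and leave the tall can and the small tin where they stand.

Things in the scene. Friction and masses are not known exactly. Their poses are not given: they have to be found in the camera images.
- wide_tin: The tin to push: a closed metal tin with a plain paper band, the widest of the three and only half as high as it is wide, a round upright cylinder 120 mm in diameter and 60 mm high, loose, about 0.5 to 0.85 kg, too wide for most grippers. It slides on the bench and the sheet with ordinary dry friction and stops when no longer pushed. Origin: centre of its underside; z points up along its axis.
- drip_sheet: The target: a square sheet of brown card paper, 160 mm by 160 mm, taped flat on the bench at its corners; under 1 mm thick, things slide over it freely. It lies to one side (left or right) of the wide tin, turned by some angle. Origin: centre of the sheet, at bench height; x and y run parallel to its edges, z up.
- tall_can: Bystander, to be left alone: a closed metal can with the same paper band, 84 mm in diameter, 120 mm high, loose, standing farther from the robot than the wide tin and the sheet. Origin: centre of its underside; z up.
- small_tin: Bystander, to be left alone: a small closed metal tin with the same paper band, 64 mm in diameter, 40 mm high, loose, standing farther from the robot than the wide tin and the sheet. Origin: centre of its underside; z up.
Not all that is in view belongs to the job. Leave any black, blue or turquoise look-alike of the wide_tin alone.

How it is judged (in metres and radians):
At the end, for the whole second after the job is handed in: The wide tin stands upright and at rest on the drip sheet with its centre within 20 mm of the sheet's centre along both of the sheet's edges (so no part of it sticks out), and the tall can and the small tin are within 20 mm of where they started (x of wide_tin in the frame of drip_sheet between -0.02 and 0.02 m and y of wide_tin in the frame of drip_sheet between -0.02 and 0.02 m and height (world z) of wide_tin below 0.005 m and angle between wide_tin's own z axis and vertical below 0.08 rad and linear speed of wide_tin below 0.01 m/s and distance of each of tall_can, small_tin from where it was at the start of the episode below 0.02 m); the robot touches nothing.
It fails at once if the wide tin is lifted off the bench (its underside's centre more than 15 mm up) (height (world z) of wide_tin above 0.015 m).
It fails at once if the wide tin is tipped by more than about 17 degrees (angle between wide_tin's own z axis and vertical above 0.3 rad).
It fails at once if the tall can is moved by more than 20 mm (distance of tall_can from where it was at the start of the episode above 0.02 m).
It fails at once if the small tin is moved by more than 20 mm (distance of small_tin from where it was at the start of the episode above 0.02 m).
It also fails if it takes over 42 s, if anything falls off the work surface, if the arm or the gripper's body presses on something with over 40 N, if the wrist force passes 120 N, or if a joint passes its speed limit or range.

## Working session

There is one attempt and no reset: what is moved stays moved. The work goes in short steps, Python scripts to look and compute and a shell command to move; the robot and the scene stay as the last step left them, time stands still between calls to the robot, and variables do not carry over. Pictures are saved under pics/ and viewed, and the job is handed in when it is done.

```bash
mkdir -p pics; ls; python3 - <<'E'
from station import monitor, vision, workorder, robot
import cv2
s=monitor.observe(); print(s['t'],s['eef_pos'],s['eef_rot'],s['finger_gap'],s['force'],robot.tcp_to_grasp)
for n in ['scene','side']:
    c=vision.capture(n); cv2.imwrite(f'pics/{n}0.png',cv2.cvtColor(c['image'],cv2.COLOR_RGB2BGR)); print(n,c['camera_matrix'],c['rvec'],c['tvec'])
E
```

```text
pics
0.0 [150.31973316 657.4428706  230.26313118] [3.14151923e+00 1.96662864e-03 1.34604240e+00] 85.60999468431666 [ 0.89241665 -0.13900338 -0.69192259] 18.700000000000003
scene [[352.74455387   0.         258.39457435]
 [  0.         352.74455387 191.48024447]
 [  0.           0.           1.        ]] [ 2.29813229  0.54473191 -0.21143655] [-540.1953063  -120.02315316  896.54116737]
side [[391.33663079   0.         256.51288533]
 [  0.         391.33663079 188.56574045]
 [  0.           0.           1.        ]] [ 2.1785076  -0.49768838  0.2492387 ] [-457.33146501  214.3564235   838.32722315]
```

View pics/scene0.png

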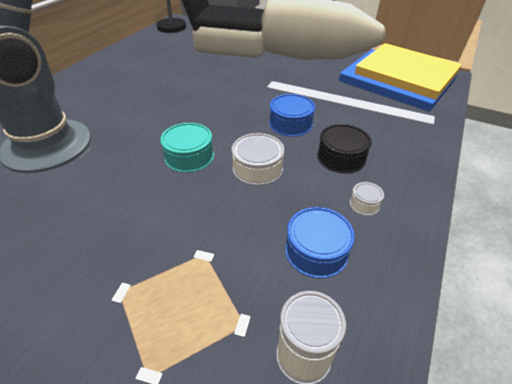

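View pics/side0.png

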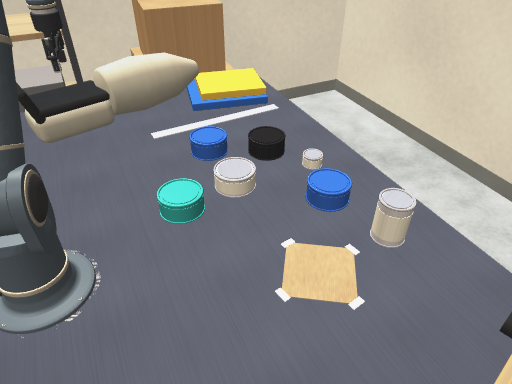

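The wide tin with the silver lid and paper band is at about (258,158) in scene and (235,177) in side. The look-alikes are turquoise (188,146), blue (292,113), blue (320,240) and black (344,147). The sheet is at about (182,315), the tall can at (312,335) and the small tin at (367,197). I'll check the tin in an enlarged crop and measure.

```bash
cat > h.py <<'E'
import numpy as np, cv2
from station import monitor, vision, robot
def cam(c):
    R,_=cv2.Rodrigues(np.array(c['rvec'],float)); t=np.array(c['tvec'],float).reshape(3); return np.array(c['camera_matrix']),R,t
def ray(c,uv):
    K,R,t=cam(c); uv=np.atleast_2d(uv).astype(float)
    d=np.c_[uv,np.ones(len(uv))]@np.linalg.inv(K).T@R
    return -R.T@t,d
def plane(c,uv,z):
    o,d=ray(c,uv); return o+d*((z-o[2])/d[:,2])[:,None]
def tri(c1,u1,c2,u2):
    P=[]
    for c in(c1,c2):
        K,R,t=cam(c);P.append(K@np.c_[R,t])
    X=cv2.triangulatePoints(P[0],P[1],np.array(u1,float).reshape(2,1),np.array(u2,float).reshape(2,1));return (X[:3]/X[3]).ravel()
def circ(p):
    A=np.c_[2*p[:,:2],np.ones(len(p))];s=np.linalg.lstsq(A,(p[:,:2]**2).sum(1),rcond=None)[0]
    return s[0],s[1],np.sqrt(s[2]+s[0]**2+s[1]**2)
def hsv(c): return cv2.cvtColor(c['image'],cv2.COLOR_RGB2HSV)
E
python3 - <<'E'
from h import *
S=vision.capture('scene');D=vision.capture('side')
out=[]
for n,c in(('scene',S),('side',D)):
    h=hsv(c)
    for nm,m in(('lid',(h[...,1]<32)&(h[...,2]>120)),('brown',(h[...,0]>8)&(h[...,0]<25)&(h[...,1]>70)&(h[...,2]>120)),('light',(h[...,2]>110)&(h[...,1]<110))):
        k,l,st,ce=cv2.connectedComponentsWithStats(m.astype(np.uint8))
        for i in range(1,k):
            if st[i,4]>120: print(n,nm,st[i],ce[i].round(1))
    x,y=(258,158) if n=='scene' else (235,177)
    out.append(cv2.resize(c['image'][y-40:y+40,x-40:x+40],(390,390),interpolation=cv2.INTER_CUBIC))
cv2.imwrite('pics/crop.png',cv2.cvtColor(np.hstack(out),cv2.COLOR_RGB2BGR))
E
```

```text
scene lid [ 256    0  127   28 1007] [323.3   7. ]
scene lid [ 267   80  169   45 1520] [353.1 102. ]
scene lid [  427   118    85   266 17342] [477.3 265.2]
scene lid [ 56 132  34  30 322] [ 75.3 145.9]
scene lid [ 231  132   54   38 1573] [257.5 150.2]
scene lid [232 166  52  19 187] [257.2 177.6]
scene lid [352 181  33  26 636] [367.8 193.2]
scene lid [193 249  22  13 175] [203.6 255. ]
scene lid [111 282  22  21 225] [120.5 292.2]
scene lid [ 279  290   68   71 3652] [311.9 323.9]
scene lid [234 313  17  24 256] [242.3 324.9]
scene lid [276 343  55  41 303] [297.7 371.8]
scene lid [135 366  28  18 335] [148.2 375.6]
scene brown [ 356    0  126   99 3262] [429.5  44.1]
scene brown [ 122  259  117  113 8561] [178.5 313.4]
scene light [ 30   0  30  11 139] [42.1  3.6]
scene light [ 34   0  97  37 534] [84.1 19.7]
scene light [     0      0    512    384 108218] [286.9 206.9]
scene light [ 47  42  38  24 247] [63.9 53.3]
scene light [355  44  83  56 168] [382.1  70. ]
scene light [  0 230  32  26 205] [ 13.3 240.6]
side lid [ 95  53  94  21 643] [133.2  61.4]
side lid [ 14  65  49  2
[... 190 characters left out ...]
 41 1018] [233.8 172.1]
side lid [  0 167  23  31 451] [ 11.5 183.2]
side lid [370 226  35  22 193] [385.1 241.3]
side lid [  0 234  26  14 262] [ 11.  240.3]
side lid [   0  249   98   82 1872] [ 54.  300.7]
side lid [274 287  18  16 132] [282.2 294.6]
side lid [348 296  17  15 137] [356.2 302.9]
side brown [ 130    0  105   74 5436] [182.3  30.7]
side brown [  5  13  39  29 738] [21.9 27.6]
side brown [194  78  73  22 448] [231.   93.1]
side brown [ 282  243   75   60 3823] [319.5 272.7]
side brown [494 354  18  30 280] [505.4 373.3]
side light [   2    0   75   89 3364] [32.3 48.2]
side light [     0      0    512    384 161886] [283.2 203.4]
side light [  0 234  26  14 264] [ 11.  240.3]
```

View pics/crop.png

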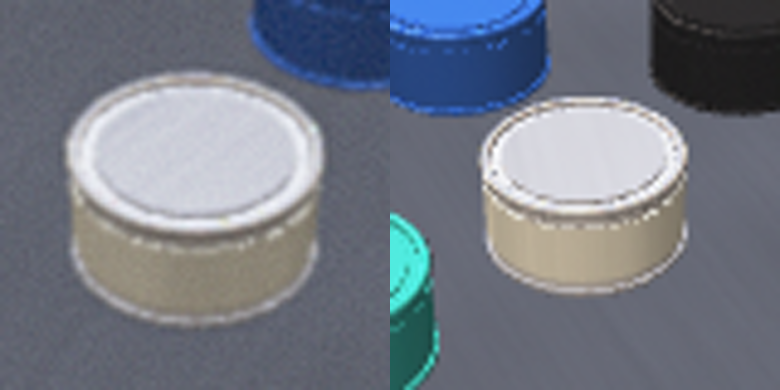

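The crops show the silver lid and beige paper band, wide and low. It matches the description, and none of the coloured ones do. Next I'll measure positions.

```bash
cat > meas.py <<'E'
from h import *
def sheet(c,seed):
    h=hsv(c); m=((h[...,0]>8)&(h[...,0]<25)&(h[...,1]>70)&(h[...,2]>110)).astype(np.uint8)
    k,l,st,ce=cv2.connectedComponentsWithStats(m)
    i=l[seed[1],seed[0]]
    ct=max(cv2.findContours((l==i).astype(np.uint8),cv2.RETR_EXTERNAL,cv2.CHAIN_APPROX_NONE)[0],key=cv2.contourArea)[:,0]
    p=plane(c,ct,0)[:,:2]; r=cv2.minAreaRect(p.astype(np.float32)); return r
def lid(c,box):
    # lid: light pixels in box -> hull -> ellipse
    x0,y0,x1,y1=box; h=hsv(c); m=np.zeros(h.shape[:2],np.uint8); m[y0:y1,x0:x1]=((h[...,1]<32)&(h[...,2]>120))[y0:y1,x0:x1]
    ct=cv2.convexHull(np.argwhere(m)[:,::-1].astype(np.int32)); return cv2.fitEllipse(ct)
E
python3 - <<'E'
from meas import *
S=vision.capture('scene');D=vision.capture('side')
print('sheet',sheet(S,(182,315)),sheet(D,(320,272)))
for n,bs,bd,z in(('wide',(228,130,288,168),(210,154,260,184),60),('small',(350,180,386,206),(300,147,326,162),40)):
    es,ed=lid(S,bs),lid(D,bd); print(n,es,ed)
    print(' tri',tri(S,es[0],D,ed[0]).round(1),plane(S,es[0],z).round(1),plane(D,ed[0],z).round(1))
print('tri manual wide',tri(S,(258,149.8),D,(234.7,169.5)), plane(S,(258,149.8),60),plane(D,(234.7,169.5),60))
print('tall',tri(S,(312.5,322),D,(397,202.5)))
print('blue big',tri(S,(319.5,232),D,(328.5,183)),'turq',tri(S,(187,138),D,(181,193)),'blue2',tri(S,(292,106),D,(209,136)),'black',tri(S,(344,141),D,(267,136)))
E
```

```text
sheet ((562.4290771484375, -212.9003143310547), (159.8787078857422, 160.08969116210938), 56.52213668823242) ((561.118408203125, -213.45420837402344), (160.1900634765625, 159.30587768554688), 56.46237564086914)
wide ((257.3280029296875, 154.97410583496094), (46.949737548828125, 56.786781311035156), 89.5210952758789) ((234.6819305419922, 174.19241333007812), (36.99189758300781, 46.37527847290039), 89.6361083984375)
 tri [518.1 164.4  37.5] [[530.1 140.3  60. ]] [[506.  133.8  60. ]]
small ((365.9867858886719, 195.47471618652344), (29.386566162109375, 35.63227081298828), 79.68019104003906) ((311.9888916015625, 154.96469116210938), (14.324040412902832, 22.365495681762695), 89.00804901123047)
 tri [775.1 159.3  31.6] [[776.  146.6  40. ]] [[768.4 151.5  40. ]]
tri manual wide [519.2351984  165.39663864  52.48129479] [[523.18308851 157.47877498  60.        ]] [[515.0129031  154.60757945  60.        ]]
tall [ 775.08736588 -191.31238026  106.65131392]
blue big [724.70510745   2.01396704  49.77441793] turq [350.6469129  127.56653135  52.66224554] blue2 [518.02747857 369.80428593  55.7707435 ] black [684.82258646 288.34424061  54.68935777]
```

```bash
python3 - <<'E'
from meas import *
S=vision.capture('scene');D=vision.capture('side')
a=np.array([(67,150),(195,73),(324,155),(95,105),(290,100),(245,76),(140,82)])/4.875+[218,118]-.5
b=(np.array([(482,160),(585,98),(686,155),(500,125),(668,125),(540,104),(630,104)])-[390,0])/4.875+[195,137]-.5
for z in(50,60,65):print(z,np.round(circ(plane(S,a,z)),1),np.round(circ(plane(D,b,z)),1))
E
```

```text
50 [514.  175.8  60.5] [522.  176.1  59.1]
60 [519.7 164.2  59.3] [516.6 162.5  58.2]
65 [522.5 158.3  58.7] [513.8 155.7  57.7]
```

```bash
python3 -m pendant '[{"x":3,"y":-3,"rz":-0.123},{"x":3,"y":-3,"rz":-0.123},{"x":3,"y":-3,"rz":-0.123},{"x":3,"y":-3,"rz":-0.123},{"x":3,"y":-3,"rz":-0.123},{"x":3,"y":-3,"rz":-0.123},{"x":3,"y":-3,"rz":-0.123},{"x":3,"y":-3,"rz":-0.123},{"x":3,"y":-3,"rz":-0.123},{"x":3,"y":-3,"rz":-0.123}]'
```

```text
invalid input at $[0]: expected keys x, y, z, rx, ry, rz, hand
```

Both views agree: the tin is at about (518,163), with its lid height near 57–60 mm and radius 58–59 mm. The sheet is at (562,-213), 160×160 mm, and its yaw mod 90° is 56.5°. I'll go behind the tin with the fingers open to form a cradle.

```bash
python3 -m pendant '[{"x":2.5,"y":-2.8,"z":0,"rx":0,"ry":0,"rz":-0.123,"hand":100},{"x":2.5,"y":-2.8,"z":0,"rx":0,"ry":0,"rz":-0.123,"hand":100},{"x":2.5,"y":-2.8,"z":0,"rx":0,"ry":0,"rz":-0.123,"hand":100},{"x":2.5,"y":-2.8,"z":0,"rx":0,"ry":0,"rz":-0.123,"hand":100},{"x":2.5,"y":-2.8,"z":0,"rx":0,"ry":0,"rz":-0.123,"hand":100},{"x":2.5,"y":-2.8,"z":0,"rx":0,"ry":0,"rz":-0.123,"hand":100},{"x":2.5,"y":-2.8,"z":0,"rx":0,"ry":0,"rz":-0.123,"hand":100},{"x":2.5,"y":-2.8,"z":0,"rx":0,"ry":0,"rz":-0.123,"hand":100},{"x":2.5,"y":-2.8,"z":0,"rx":0,"ry":0,"rz":-0.123,"hand":100},{"x":2.5,"y":-2.8,"z":0,"rx":0,"ry":0,"rz":-0.123,"hand":100}]'
```

```text
t: 1.23
eef_pos: [401.4, 376.6, 231.7]
eef_rot: [-3.141, -0.0, 0.11]
force: [0.3, 0.1, 0.1]
finger_gap: 85.5
```

```bash
python3 -m pendant '[{"x":2.1,"y":-2.3,"z":0,"rx":0,"ry":0,"rz":0,"hand":100},{"x":2.1,"y":-2.3,"z":0,"rx":0,"ry":0,"rz":0,"hand":100},{"x":2.1,"y":-2.3,"z":0,"rx":0,"ry":0,"rz":0,"hand":100},{"x":2.1,"y":-2.3,"z":0,"rx":0,"ry":0,"rz":0,"hand":100},{"x":2.1,"y":-2.2,"z":-1,"rx":0,"ry":0,"rz":0,"hand":100},{"x":0,"y":0,"z":-3,"rx":0,"ry":0,"rz":0,"hand":100},{"x":0,"y":0,"z":-3,"rx":0,"ry":0,"rz":0,"hand":100},{"x":0,"y":0,"z":-3,"rx":0,"ry":0,"rz":0,"hand":100},{"x":0,"y":0,"z":-2,"rx":0,"ry":0,"rz":0,"hand":100},{"x":0,"y":0,"z":0,"rx":0,"ry":0,"rz":0,"hand":100}]' && python3 - <<'E'
from h import *
for n in ['scene','side']:
    c=vision.capture(n); cv2.imwrite(f'pics/{n}1.png',cv2.cvtColor(c['image'],cv2.COLOR_RGB2BGR))
a,b=[cv2.imread(f'pics/{n}1.png') for n in('scene','side')]
cv2.imwrite('pics/both1.png',cv2.resize(np.hstack([a,b]),(800,300),interpolation=cv2.INTER_AREA))
E
```

```text
t: 2.07
eef_pos: [502.5, 262.6, 107.2]
eef_rot: [3.138, 0.008, 0.116]
force: [-0.7, -0.8, -0.4]
finger_gap: 85.5
```

View pics/both1.png

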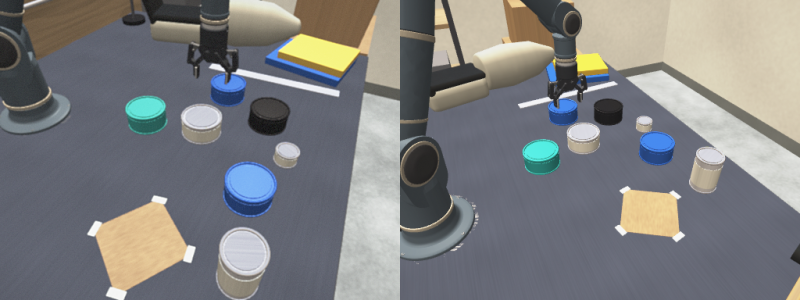

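The gripper sits between the wide tin (scene 200,122 here) and the rear blue one (228,88), and nothing has moved. I'll descend now.

```bash
python3 -m pendant '[{"x":0.1,"y":0,"z":-2,"rx":0,"ry":0,"rz":0,"hand":100},{"x":0.2,"y":0,"z":-2,"rx":0,"ry":0,"rz":0,"hand":100},{"x":0,"y":0,"z":-2,"rx":0,"ry":0,"rz":0,"hand":100},{"x":0,"y":0,"z":-1.5,"rx":0,"ry":0,"rz":0,"hand":100},{"x":0,"y":0,"z":-1.2,"rx":0,"ry":0,"rz":0,"hand":100},{"x":0,"y":0,"z":-0.8,"rx":0,"ry":0,"rz":0,"hand":100},{"x":0,"y":0,"z":0,"rx":0,"ry":0,"rz":0,"hand":100},{"x":0,"y":0,"z":0,"rx":0,"ry":0,"rz":0,"hand":100},{"x":0,"y":0,"z":0,"rx":0,"ry":0,"rz":0,"hand":100},{"x":0,"y":0,"z":0,"rx":0,"ry":0,"rz":0,"hand":100}]' && python3 - <<'E'
from h import *
c=vision.capture('wrist'); cv2.imwrite('pics/w1.png',cv2.cvtColor(c['image'],cv2.COLOR_RGB2BGR)); print(c['tool_from_camera'],c['camera_matrix'])
E
```

```text
t: 3.0
eef_pos: [509.2, 264.4, 17.4]
eef_rot: [-3.141, -0.002, 0.116]
force: [-0.9, -0.1, 0.1]
finger_gap: 85.3
[[ 9.99999858e-01 -4.59482440e-04 -2.69306611e-04  2.13263438e-01]
 [ 5.20709902e-04  9.49691318e-01  3.13187051e-01 -7.99104858e+01]
 [ 1.11854199e-04 -3.13187147e-01  9.49691423e-01 -1.43222129e+02]
 [ 0.00000000e+00  0.00000000e+00  0.00000000e+00  1.00000000e+00]] [[321.31819795   0.         253.92290788]
 [  0.         321.31819795 192.9117497 ]
 [  0.           0.           1.        ]]
```

View pics/w1.png

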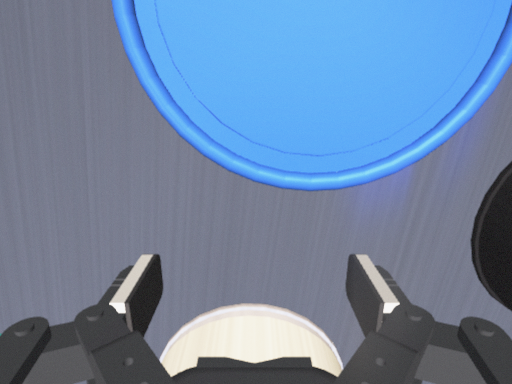

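The wrist view shows the wide tin's rim at about (252,305), centred between the fingers at 135 and 378, and the blue tin is clear. I'll push in small rows.

```bash
python3 -m pendant '[{"x":0.11,"y":-1.0,"z":-0.3,"rx":0,"ry":0,"rz":0,"hand":100},{"x":0.11,"y":-1.0,"z":-0.3,"rx":0,"ry":0,"rz":0,"hand":100},{"x":0.11,"y":-1.0,"z":0,"rx":0,"ry":0,"rz":0,"hand":100},{"x":0.06,"y":-0.5,"z":0,"rx":0,"ry":0,"rz":0,"hand":100},{"x":0.06,"y":-0.5,"z":0,"rx":0,"ry":0,"rz":0,"hand":100},{"x":0.06,"y":-0.5,"z":0,"rx":0,"ry":0,"rz":0,"hand":100},{"x":0.06,"y":-0.5,"z":0,"rx":0,"ry":0,"rz":0,"hand":100},{"x":0.06,"y":-0.6,"z":0,"rx":0,"ry":0,"rz":0,"hand":100},{"x":0.08,"y":-0.7,"z":0,"rx":0,"ry":0,"rz":0,"hand":100},{"x":0.09,"y":-0.8,"z":0,"rx":0,"ry":0,"rz":0,"hand":100}]'
```

```text
t: 3.88
eef_pos: [516.4, 193.6, 10.3]
eef_rot: [-3.141, -0.0, 0.118]
force: [-1.4, 3.8, -0.3]
finger_gap: 85.6
```

Contact made, at a force of about 4 N. I'll continue.

```bash
python3 -m pendant '[{"x":0.11,"y":-1.0,"z":0,"rx":0,"ry":0,"rz":0,"hand":100},{"x":0.11,"y":-1.0,"z":0,"rx":0,"ry":0,"rz":0,"hand":100},{"x":0.11,"y":-1.0,"z":0,"rx":0,"ry":0,"rz":0,"hand":100},{"x":0.11,"y":-1.0,"z":0,"rx":0,"ry":0,"rz":0,"hand":100},{"x":0.11,"y":-1.0,"z":0,"rx":0,"ry":0,"rz":0,"hand":100},{"x":0.11,"y":-1.0,"z":0,"rx":0,"ry":0,"rz":0,"hand":100},{"x":0.11,"y":-1.0,"z":0,"rx":0,"ry":0,"rz":0,"hand":100},{"x":0.11,"y":-1.0,"z":0,"rx":0,"ry":0,"rz":0,"hand":100},{"x":0.11,"y":-1.0,"z":0,"rx":0,"ry":0,"rz":0,"hand":100},{"x":0.11,"y":-1.0,"z":0,"rx":0,"ry":0,"rz":0,"hand":100}]'
python3 - <<'E'
from h import *
a,b=[vision.capture(n)['image'][...,::-1] for n in('scene','side')]
cv2.imwrite('pics/both2.png',cv2.resize(np.hstack([a,b]),(800,300),interpolation=cv2.INTER_AREA))
E
```

```text
t: 4.72
eef_pos: [527.4, 92.1, 10.3]
eef_rot: [-3.141, 0.0, 0.116]
force: [0.1, 4.3, -0.1]
finger_gap: 85.5
```

View pics/both2.png

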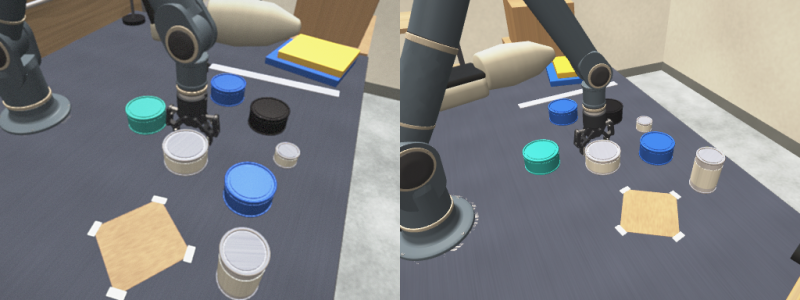

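The tin is cradled (scene 186,150 here) and sliding upright. I'll continue.

```bash
python3 -m pendant '[{"x":0.11,"y":-1.0,"z":0,"rx":0,"ry":0,"rz":0,"hand":100},{"x":0.11,"y":-1.0,"z":0,"rx":0,"ry":0,"rz":0,"hand":100},{"x":0.11,"y":-1.0,"z":0,"rx":0,"ry":0,"rz":0,"hand":100},{"x":0.11,"y":-1.0,"z":0,"rx":0,"ry":0,"rz":0,"hand":100},{"x":0.11,"y":-1.0,"z":0,"rx":0,"ry":0,"rz":0,"hand":100},{"x":0.11,"y":-1.0,"z":0,"rx":0,"ry":0,"rz":0,"hand":100},{"x":0.11,"y":-1.0,"z":0,"rx":0,"ry":0,"rz":0,"hand":100},{"x":0.11,"y":-1.0,"z":0,"rx":0,"ry":0,"rz":0,"hand":100},{"x":0.11,"y":-1.0,"z":0,"rx":0,"ry":0,"rz":0,"hand":100},{"x":0.11,"y":-1.0,"z":0,"rx":0,"ry":0,"rz":0,"hand":100}]'
python3 -m pendant '[{"x":0.11,"y":-1.0,"z":0,"rx":0,"ry":0,"rz":0,"hand":100},{"x":0.11,"y":-1.0,"z":0,"rx":0,"ry":0,"rz":0,"hand":100},{"x":0.11,"y":-1.0,"z":0,"rx":0,"ry":0,"rz":0,"hand":100},{"x":0.11,"y":-1.0,"z":0,"rx":0,"ry":0,"rz":0,"hand":100},{"x":0.11,"y":-1.0,"z":0,"rx":0,"ry":0,"rz":0,"hand":100},{"x":0.11,"y":-1.0,"z":0,"rx":0,"ry":0,"rz":0,"hand":100},{"x":0.11,"y":-1.0,"z":0,"rx":0,"ry":0,"rz":0,"hand":100},{"x":0.11,"y":-1.0,"z":0,"rx":0,"ry":0,"rz":0,"hand":100},{"x":0.08,"y":-0.8,"z":0,"rx":0,"ry":0,"rz":0,"hand":100},{"x":0.05,"y":-0.5,"z":0,"rx":0,"ry":0,"rz":0,"hand":100}]'
python3 - <<'E'
from h import *
a=vision.capture('scene')['image'][...,::-1];b=vision.capture('side')['image'][...,::-1]
f=lambda i,x,y:cv2.resize(i[y:y+160,x:x+160],(400,400),interpolation=cv2.INTER_CUBIC)
cv2.imwrite('pics/both3.png',np.hstack([f(a,110,200),f(b,240,160)]))
E
```

```text
t: 5.65
eef_pos: [538.4, -7.9, 10.3]
eef_rot: [-3.141, 0.0, 0.116]
force: [-0.2, 4.9, 0.6]
finger_gap: 85.3
t: 6.48
eef_pos: [548.4, -101.7, 10.3]
eef_rot: [3.141, 0.0, 0.115]
force: [0.2, 4.6, 0.5]
finger_gap: 85.6
```

View pics/both3.png

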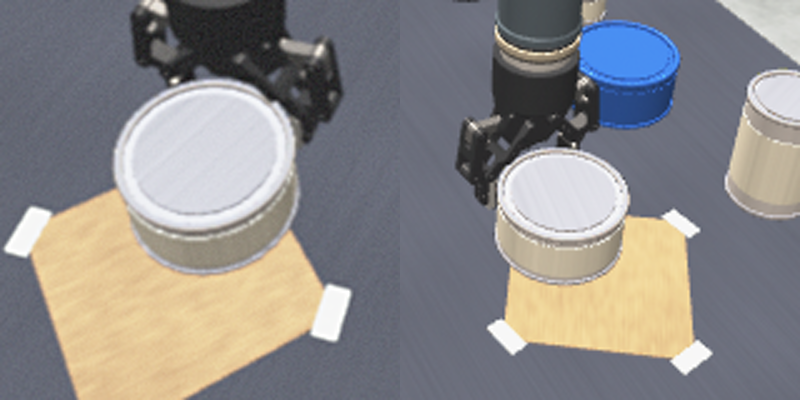

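```bash
python3 - <<'E'
from meas import *
S=vision.capture('scene');D=vision.capture('side')
a=np.array([(115,165),(205,80),(297,145),(135,115),(282,110)])/2.5+[110,200]-.5
b=(np.array([(496,195),(562,148),(629,195),(515,165),(612,165)])-[400,0])/2.5+[240,160]-.5
print(circ(plane(S,a,60)),circ(plane(D,b,60)),monitor.observe()['eef_pos'])
E
```

```text
(np.float64(556.3444518166214), np.float64(-154.6930778825274), np.float64(59.23084257513544)) (np.float64(552.7986602623946), np.float64(-158.50685485561576), np.float64(59.428732493599675)) [ 548.57242448 -101.5258634    10.37927416]
```

The tin is at about (554.5,-156.6), 55 mm ahead of the TCP as expected. It has 57 mm left to go.

```bash
python3 -m pendant '[{"x":0.1,"y":-0.8,"z":0,"rx":0,"ry":0,"rz":0,"hand":100},{"x":0.1,"y":-0.8,"z":0,"rx":0,"ry":0,"rz":0,"hand":100},{"x":0.1,"y":-0.8,"z":0,"rx":0,"ry":0,"rz":0,"hand":100},{"x":0.1,"y":-0.8,"z":0,"rx":0,"ry":0,"rz":0,"hand":100},{"x":0.1,"y":-0.7,"z":0,"rx":0,"ry":0,"rz":0,"hand":100},{"x":0.1,"y":-0.7,"z":0,"rx":0,"ry":0,"rz":0,"hand":100},{"x":0.1,"y":-0.5,"z":0,"rx":0,"ry":0,"rz":0,"hand":100},{"x":0,"y":-0.3,"z":0,"rx":0,"ry":0,"rz":0,"hand":100},{"x":0,"y":-0.2,"z":0,"rx":0,"ry":0,"rz":0,"hand":100},{"x":0,"y":0,"z":0,"rx":0,"ry":0,"rz":0,"hand":100}]'
python3 - <<'E'
from h import *
a=vision.capture('scene')['image'][...,::-1];b=vision.capture('side')['image'][...,::-1]
f=lambda i,x,y:cv2.resize(i[y:y+160,x:x+160],(400,400),interpolation=cv2.INTER_CUBIC)
cv2.imwrite('pics/both4.png',np.hstack([f(a,100,224),f(b,240,160)]))
E
```

```text
t: 7.52
eef_pos: [555.5, -156.9, 10.3]
eef_rot: [3.141, -0.0, 0.115]
force: [-0.7, 1.3, -1.4]
finger_gap: 85.3
```

View pics/both4.png

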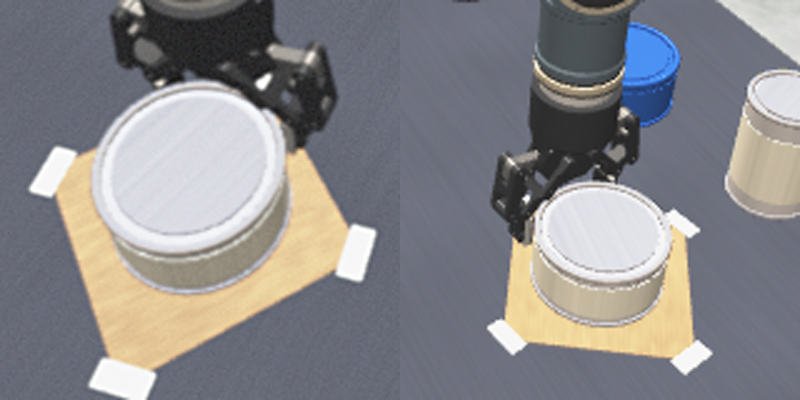

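```bash
python3 - <<'E'
from meas import *
S=vision.capture('scene');D=vision.capture('side')
a=np.array([(93,175),(198,82),(286,152),(118,118),(265,108)])/2.5+[100,224]-.5
b=(np.array([(534,230),(604,183),(672,230),(553,200),(655,200)])-[400,0])/2.5+[240,160]-.5
th=np.deg2rad(56.5);R=np.array([[np.cos(th),np.sin(th)],[-np.sin(th),np.cos(th)]])
for c,p in((S,a),(D,b)):
    r=circ(plane(c,p,60)); print(np.round(r,1),'in sheet',(R@(np.array(r[:2])-[561.8,-213.2])).round(1))
E
```

```text
[ 562.9 -210.    58.7] in sheet [3.2 0.9]
[ 560.6 -214.    59.5] in sheet [-1.3  0.6]
```

The tin is within about 3 mm of the sheet centre in both views. I'll back off the way I came, then rise.

```bash
python3 -m pendant '[{"x":-0.06,"y":0.5,"z":0,"rx":0,"ry":0,"rz":0,"hand":100},{"x":-0.11,"y":1,"z":0,"rx":0,"ry":0,"rz":0,"hand":100},{"x":-0.22,"y":2,"z":0,"rx":0,"ry":0,"rz":0,"hand":100},{"x":-0.22,"y":2,"z":0,"rx":0,"ry":0,"rz":0,"hand":100},{"x":-0.22,"y":2,"z":0,"rx":0,"ry":0,"rz":0,"hand":100},{"x":0,"y":2,"z":1,"rx":0,"ry":0,"rz":0,"hand":100},{"x":0,"y":2,"z":2,"rx":0,"ry":0,"rz":0,"hand":100},{"x":0,"y":0,"z":3,"rx":0,"ry":0,"rz":0,"hand":100},{"x":0,"y":0,"z":3,"rx":0,"ry":0,"rz":0,"hand":100},{"x":0,"y":0,"z":3,"rx":0,"ry":0,"rz":0,"hand":100}]'
python3 -m pendant '[{"x":0,"y":0,"z":0,"rx":0,"ry":0,"rz":0,"hand":100},{"x":0,"y":0,"z":0,"rx":0,"ry":0,"rz":0,"hand":100},{"x":0,"y":0,"z":0,"rx":0,"ry":0,"rz":0,"hand":100},{"x":0,"y":0,"z":0,"rx":0,"ry":0,"rz":0,"hand":100},{"x":0,"y":0,"z":0,"rx":0,"ry":0,"rz":0,"hand":100},{"x":0,"y":0,"z":0,"rx":0,"ry":0,"rz":0,"hand":100},{"x":0,"y":0,"z":0,"rx":0,"ry":0,"rz":0,"hand":100},{"x":0,"y":0,"z":0,"rx":0,"ry":0,"rz":0,"hand":100},{"x":0,"y":0,"z":0,"rx":0,"ry":0,"rz":0,"hand":100},{"x":0,"y":0,"z":0,"rx":0,"ry":0,"rz":0,"hand":100}]'
python3 - <<'E'
from h import *
a=vision.capture('scene')['image'][...,::-1];b=vision.capture('side')['image'][...,::-1]
for n,i in(('scene',a),('side',b)):
    d=np.abs(i.astype(int)-cv2.imread(f'pics/{n}0.png')).max(2)
    for nm,bx in(('small',(348,178,388,216) if n=='scene' else (298,146,328,171)),('tall',(272,288,350,384) if n=='scene' else (368,184,420,248))):
        print(n,nm,(d[bx[1]:bx[3],bx[0]:bx[2]]>40).mean().round(3))
f=lambda i,x,y:cv2.resize(i[y:y+160,x:x+160],(400,400),interpolation=cv2.INTER_CUBIC)
cv2.imwrite('pics/both5.png',np.vstack([np.hstack([f(a,100,224),f(b,240,160)])[:,:],cv2.resize(np.hstack([a,b]),(800,300))])[:700])
cv2.imwrite('pics/both5.png',np.hstack([f(a,100,224),f(b,240,160)]))
E
```

```text
t: 8.55
eef_pos: [546.8, -39.5, 131.6]
eef_rot: [3.142, 0.0, 0.118]
force: [1.1, -0.1, 0.3]
finger_gap: 85.6
t: 9.38
eef_pos: [547.2, -41.0, 130.2]
eef_rot: [-3.142, 0.0, 0.116]
force: [0.5, 1.0, -0.6]
finger_gap: 85.3
scene small 0.0
scene tall 0.0
side small 0.209
side tall 0.0
```

View pics/both5.png

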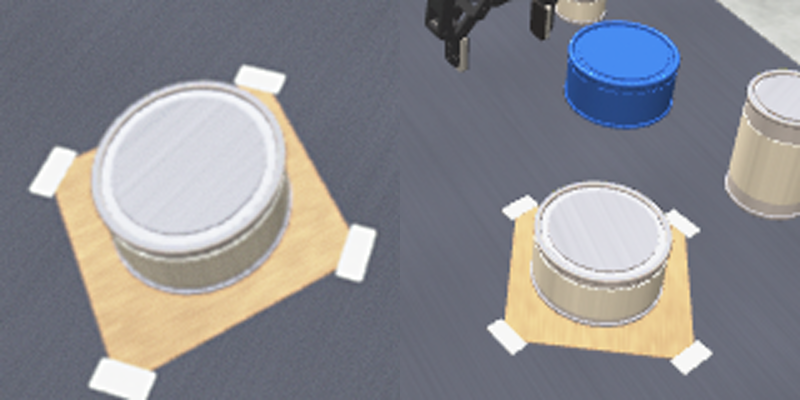

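After the retreat the tin stands unmoved and centred on the sheet (scene crop 190,185; side crop 602,255). The gripper is clear. The small tin's difference in the side view comes from the gripper in front of it, and the scene view shows no change.

```bash
python3 -c "
from station import workorder; print(workorder.sign_off())"
```

```text
the job is handed in; nothing more can be done
None
```

I pushed the wide tin about 380 mm along the bench onto the drip sheet, cradled between the open fingers. Then I backed the gripper straight off, raised it and handed the job in at about 9.5 s.

- **Tin position:** just before I backed off, the two views put the tin's centre at (3.2, 0.9) mm and (-1.3, 0.6) mm from the sheet's centre along its edges. The limit is 20 mm. I did not measure it again after backing off, but it looks unmoved in the pictures.
- **Push force:** the force readings after each move were at most about 5 N, and the tin stayed upright throughout.
- **Tall can and small tin:** comparing with the first pictures, neither has moved in the scene view, and the tall can has not moved in the side view either. The side check of the small tin failed (21 % of its pixels differ), because the gripper hid part of it.
- **Measurement disagreement:** the two views differed by about 4 mm on the tin's position. My first lid-centre estimate also came out low (38 to 52 mm instead of 60 mm), so I replaced it with a rim-circle fit. That gave a radius of 58 to 60 mm, against a true 60 mm.

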